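# Take the snap-fit guard off the fume extractor

## Task

The small fume extractor's fan is to be replaced: take off its snap-fit guard. Grip the guard's upright snap tab, press it inward gently until you feel the catch is free (the guard has unknown play in its seat), keep it pressed while lifting that edge, draw the guard out of its ledge and lay it gently, grille flat and right way up, in the middle of the grey plastic work mat. Never force the guard against the extractor (25 N is too much), and leave the other things on the bench alone.

Things in the scene. Friction and masses are not known exactly. Their poses are not given: they have to be found in the camera images.
- extractor: grey metal fume extractor lying on its back, bolted to the bench, 200 (x) x 136 (y) x 50 mm. Origin: centre of its underside; x runs from the tab end to the ledge end, z up. Its flat rim is at z = 50 mm; the guard lies on it between two side curbs 6 mm high (inner faces at y = +-57.5 mm). Two steel fittings, catch and ledge, stand on the rim.
- catch_end (a point): point on the extractor's rim at its -x end (x = -84, z = 50 mm), where a steel catch bridge stands, 46 mm wide (y), 15 mm long (x), top 11.5 mm above the rim; its overhang (underside 6.5 mm above the rim) covers the guard's nose. Catch and ledge both stand 0 to 5 mm farther toward +x than the sizes here say, together, differing from unit to unit; this is not measured.
- ledge_end (a point): point on the extractor's rim at its +x end (x = 77, z = 50 mm), where a steel ledge 104 mm wide (y) covers the guard's two lugs by about 10 mm (underside 8 mm, top 13 mm above the rim), with a back wall behind them. Pressed toward +x, the guard first slides 0 to 5 mm (unknown) until its lugs meet that wall; only then does the tab yield.
- guard: loose black plastic fan guard, about 125 g: flat frame and grille 130 (x) x 110 (y) x 5 mm with two 12 mm lugs on its +x edge and the snap tab in the middle of its -x edge; overall x = -82 to +77 mm. Origin: centre of the flat underside; x from tab to lugs, z up; mounted, its axes match the extractor's within about a degree and it starts centred on the extractor, on its rim.
- guard_nose (a point): tip of the tab's nose, at guard x = -82, z = 2.5 mm when unpressed; nose 26 mm wide, 5 mm thick. It is clear of the catch once the tab is in by 4.5 mm with the lugs against the back wall. Then to come off: lift the tab edge at least 15 mm (nose above the catch bridge) with the tab still held in, draw the guard at least 15 mm toward -x to free the lugs, then up.
- tab_grip (a point): grip point of the snap tab, an upright block 12 (guard x) x 20 (guard y) mm from the plate's top (5 mm) to 36 mm above the guard's underside. Unpressed at guard x = -60, y = 0, z = 26 mm; grip across y from above. Slides toward guard +x by 0 to 7 mm against a spring: 2 N preload plus 2 N per mm (11 N when clear of the catch, 16 N at the stop; hold about 13 N). Springs back when let go.
- mat: grey plastic work mat fixed flat on the bench, 230 (x) x 190 (y) x 4 mm. Origin: centre of its underside; top 4 mm higher.
- screwdriver: screwdriver lying on the bench, bystander
- jar: small amber jar with a cap, 60 mm wide, 75 mm high, bystander
- tape: roll of clear tape, 84 mm wide, lying flat, bystander
- spare_fan: spare 80 mm square fan, 25 mm high, bystander
- meter: hand multimeter, 150 x 75 x 32 mm, bystander
- cup: white cup, 72 mm wide, 75 mm high, bystander
Mind the look-alikes: they are no part of the job. What is shaped like the guard but red is not meant.

How it is judged:
By the outcome, as a careful person would: the job done as asked, in the order asked, and still so for the second after the job is handed in, with the robot touching nothing.
It also fails if it takes over 66 s, if anything falls off the work surface, if the arm or the gripper's body presses on something with over 40 N, if the wrist force passes 120 N, or if a joint passes its speed limit or range.

## Robot

A 6-joint arm with a two-finger parallel gripper is mounted at the origin on the work surface. World frame = base frame: x ahead of the robot, y to its left, z up, the work surface at z = 0. Lengths are in mm, angles in rad, forces in N, time in s.
With the tool pointing down it reaches from about 350 to 775 mm from the base axis. Payload 7.3 kg.
Tool frame: the origin (TCP) lies at the very end of the fingers, on their centre line; the grasp point (between the pads) lies behind it (bot.grip_point_offset is the z of the grasp point in the tool frame, in mm); z points along the fingers, y is the line along which they close (so a half turn about z gives the same grasp; the last joint's range is limited). The gripper opens to 92 mm and grips with 3 to 60 N. Pads are 19 mm wide; open, the fingers measure 130 mm over their backs; the gripper's body (75 mm by 190 mm) begins 47 mm behind the grasp point.
Start: joints at [1.15, 0.342, 1.524, -0, 1.275, -0.146], TCP at [142.446, 505.326, 226.741] pointing down, gripper open.
Joint ranges: [-2.53, 2.53], [-0.77, 2.02], [0.04, 2.7], [-1, 4.14], [0.28, 2.66], [-3.11, 3.11]. Speed limits (rad/s): [2.57, 2.57, 3.14, 3.14, 3.14, 3.14].

## Interface

Orientations are given as [roll, pitch, yaw] about the fixed x, y, z axes, in that order (R = Rz(yaw) Ry(pitch) Rx(roll)).
In Python, from plant import bot gives the robot as it stands. The module is installed in compiled form; this text tells all that it offers.
- The arm moves only by the shell command python3 -m crank 'ROWS'. ROWS is JSON, a list that holds one entry, the list of rows, each a list of 5 numbers: the opening, from 0 (shut) to 1 (fully open), then the shift along the tool's x, y, z in cm, then the turn about the tool's z in degrees. In form: [[[claw, x, y, z, turn], ...]]. A call has exactly 10 rows; each row is the pose to reach, as a shift and turn from the pose commanded when the call began, along the tool's axes at that moment; what a row does not reach only later rows make up. A row lasts 1/10 s, in which the tool goes at most 50 mm and 8.59 degrees, less where a joint would pass 70% of its speed; a pose out of reach is approached as far as the arm can. A call with a gripper value outside its range is refused whole. The fingers move at their own pace and stop on an object; the grip force is fixed at half the most. Time passes only in rows, so rows that repeat a pose let the fingers close, or fill a call up. It gives the time, the measured TCP pose, the force, the opening and the grip force at its end, in the units of the state.
- bot.get_obs(): the state, without advancing time (a new reading comes with each control period).
- bot.capture(name): name is "side" or "top"; returns (picture, depth): 420x560x3 uint8, red, green, blue; 420x560 float32, mm along the optical axis (not along the pixel's ray), 0 where there is no reading.
- bot.calibration(name): a dict with "vertical_fov" (degrees; the focal length in pixels is half the picture's height over the tangent of half this angle, whatever the lens; pixels are square), "cx", "cy" (the principal point, pixels), "D" ([k1, k2, p1, p2, k3] as OpenCV has them; the pictures are not rectified), "rvec" (rotation vector, rad) and "tvec" (3), from world to camera coordinates, as OpenCV has them. Camera axes: x right, y down, z forward; pixel columns grow to the right and rows downward; lengths in mm; the calibration is good to about 2 mm. A picture is of the moment at which its call begins. calibration takes no time and is no camera call.
- bot.close_job(): hands the job in; it is judged then, once.
The state is a dict: "time": time; "joint_positions": joint angles; "dq": joint speeds; "tau": joint torques, N m; "tool_pos": TCP position; "tcp_rot": TCP orientation; "contact_force": force on the tool from outside, world axes, zero at the start; "moment": the same for the moment, N m; "grip_width": finger opening in mm; "finger_force": force on a finger pad.
Only numpy, scipy, OpenCV 4.12 (cv2) and the standard library are available. Lean on these libraries where they do the work, as an engineer would, in place of code of your own. Each camera call takes 0.05 s, during which the arm holds its last target. There are 200 camera calls.

## Working session

There is one attempt and no reset: what is moved stays moved. The work goes in short steps, Python scripts to look and compute and a shell command to move; the robot and the scene stay as the last step left them, time stands still between calls to the robot, and variables do not carry over. Pictures are saved under pics/ and viewed, at most 10 in all, crops included, and the job is handed in when it is done.

```bash
mkdir -p pics
cat > h.py <<'E'
import numpy as np,cv2
from plant import bot
def cal(n):
    c=bot.calibration(n);f=210/np.tan(np.radians(c["vertical_fov"])/2)
    K=np.array([[f,0,c["cx"]],[0,f,c["cy"]],[0,0,1.]])
    R=cv2.Rodrigues(np.array(c["rvec"],float))[0];t=np.array(c["tvec"],float).ravel()
    return K,np.array(c["D"],float),R,t
def rays(n,uv):
    K,D,R,t=cal(n)
    p=cv2.undistortPoints(np.array(uv,float).reshape(-1,1,2),K,D).reshape(-1,2)
    d=np.c_[p,np.ones(len(p))]@R
    return -R.T@t,d
def plane(n,uv,z):
    o,d=rays(n,uv);return o+d*((z-o[2])/d[:,2])[:,None]
def depthpts(n,uv,dep):
    o,d=rays(n,uv);return o+d*np.array(dep,float)[:,None]
E
python3 - <<'E'
from h import *
for n in("top","side"):
    p,d=bot.capture(n);cv2.imwrite(f"pics/{n}0.png",p[:,:,::-1]);np.savez(f"{n}0.npz",p=p,d=d)
    K,D,R,t=cal(n);print(n,K[0,0],-R.T@t,D)
print(bot.get_obs(),bot.grip_point_offset)
E
```

```text
top 432.7606111271024 [ 456.85376391  -20.44753284 1191.59451785] [0.01393205 0.         0.         0.         0.        ]
side 427.48164352641857 [  -6.0630569  -668.67078894  824.45075645] [-0.04442465  0.          0.          0.          0.        ]
{'time': 0.1, 'joint_positions': array([ 1.14999332e+00,  3.42640259e-01,  1.52490738e+00, -2.28306379e-05,
        1.27540348e+00, -1.45986623e-01]), 'dq': array([ 0.00030947, -0.00119496, -0.00057646, -0.00019472,  0.00045688,
        0.00081582]), 'tau': array([ 2.58954053e-03, -4.31999767e+01, -2.44692332e+01,  7.20801903e-02,
        5.26435976e-02, -6.77356411e-05]), 'tool_pos': array([142.29971876, 504.97424396, 226.12602507]), 'tcp_rot': array([-3.14024546e+00, -1.76013262e-04,  2.86678281e+00]), 'contact_force': array([-0.85346214,  0.72889818,  0.08541074]), 'moment': array([ 0.01190861, -0.00314017,  0.01489038]), 'finger_force': 0.0, 'grip_width': 91.690576367298} -18.8
```

View pics/top0.png

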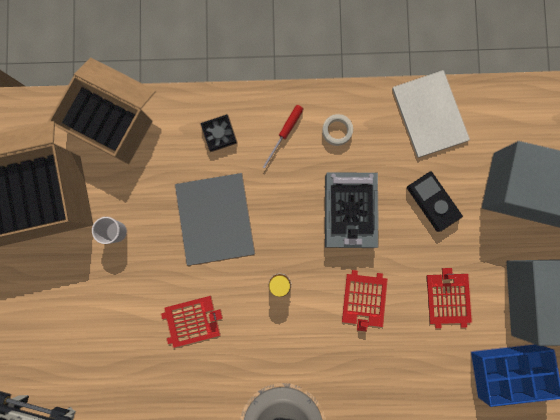

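View pics/side0.png

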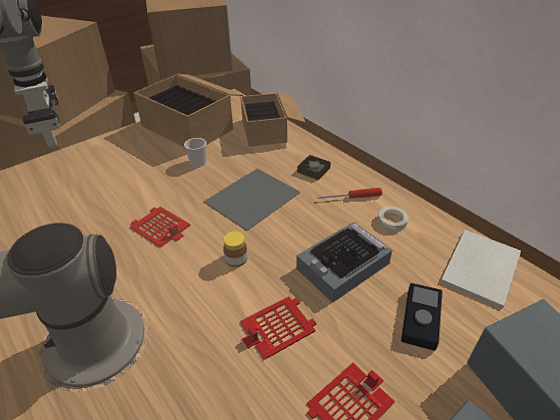

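The top view shows the extractor at pixel (352,210) with the black guard in it, its tab near (352,238) facing the robot. The mat is at (215,220).

Things that could be mistaken for the targets:
- **Guard:** red guards at (192,322), (365,300) and (449,300), and the black spare fan at (218,133). The one wanted is the black guard at (352,210).
- **Mat:** the white pad at (430,115).

```bash
cat > m.py <<'E'
from h import *
Z=np.load("top0.npz");p,d=Z["p"],Z["d"]
v,u=np.mgrid[0:420,0:560];uv=np.c_[u.ravel(),v.ravel()]
P=depthpts("top",uv,d.ravel()).reshape(420,560,3);z=P[:,:,2]
def rect(Q):
    (c,s,a)=cv2.minAreaRect(Q[:,:2].astype(np.float32));return np.round(c,1),np.round(s,1),round(a,2)
m=np.zeros(z.shape,bool);m[160:260,310:390]=1
e=m&(z>40)&(z<75);n,l,st,_=cv2.connectedComponentsWithStats(e.astype(np.uint8));k=1+np.argmax(st[1:,4]);e=l==k
print("extractor",rect(P[e]),np.median(z[e]), "bench z",np.median(z[m&(z<20)]))
t=m&(z>72);print("tab",t.sum(),P[t].mean(0) if t.any() else 0, z[m].max(), rect(P[t]) if t.sum()>3 else 0, uv[t.ravel()].mean(0))
h=cv2.cvtColor(p,cv2.COLOR_RGB2HSV);print(p[220,215],p[210,330])
g=np.abs(p.astype(int)-p[220,215]).sum(2)<40
g[:, :160]=0;g[:,270:]=0;g[:160]=0;g[280:]=0
n,l,st,_=cv2.connectedComponentsWithStats(g.astype(np.uint8));k=1+np.argmax(st[1:,4])
M=np.argwhere(l==k)[:,::-1];print("mat",rect(plane("top",M,4)),np.median(z[l==k]))
S=np.load("side0.npz");
a=cv2.resize(p[165:255,315:390],None,fx=6,fy=6,interpolation=cv2.INTER_CUBIC)[:540,:400]
a=cv2.resize(p[165:255,320:385],(390,540),interpolation=cv2.INTER_CUBIC)
b=cv2.resize(S["p"][215:305,290:358],(408,540),interpolation=cv2.INTER_CUBIC)
cv2.imwrite("pics/crop.png",np.hstack([a,b])[:,:,::-1])
E
python3 m.py
```

```text
extractor (array([ 575.1, -197.1]), array([136.5, 200.1]), 88.07) 52.79582238183991 bench z -0.11867442062589362
tab 82 [ 492.53609038 -128.74688225  502.43759124] 1191.5945178534353 (array([ 491. , -111.6]), array([ 16.6, 193.9]), 15.66) [350.52439024 222.36585366]
[97 99 98] [93 99 98]
mat (array([563.8, 176.2]), array([228.8, 189.2]), 8.22) 3.4698422155738626
```

View pics/crop.png

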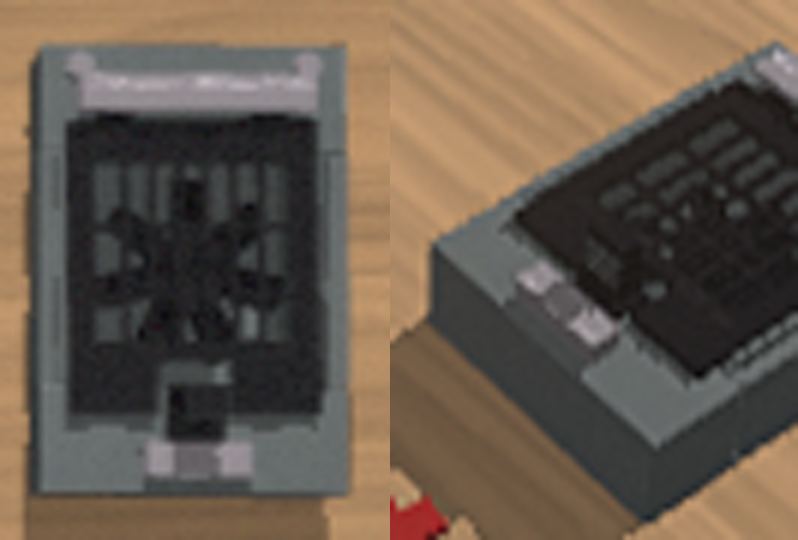

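The crop confirms the choice: black guard, tab at crop (196,410), which is top-image pixel (352.7,233). The steel catch is just below it and the ledge is at the top. The measured sizes match (136.5×200 and 229×189). Next I refine the tab position.

```bash
cat > go.py <<'E'
import sys
from h import *
# target TCP x y z yaw(deg) -> tool-axis shift in cm and turn in deg
o=bot.get_obs();r=o["tcp_rot"];y=r[2]
def to(x,yy,z,yaw):
    d=np.array([x,yy,z])-o["tool_pos"]
    X=np.array([np.cos(y),np.sin(y)]);Y=np.array([np.sin(y),-np.cos(y)])
    t=-(yaw-np.degrees(y));t=(t+180)%360-180
    print("shift cm",np.round([d[:2]@X/10,d[:2]@Y/10,-d[2]/10],2),"turn",round(t,1))
if __name__=="__main__": to(*map(float,sys.argv[1:5]))
E
python3 - <<'E'
from h import *
v,u=np.mgrid[0:420,0:560];uv=np.c_[u.ravel(),v.ravel()]
for n,box in(("top",(215,250,335,370)),("side",(240,280,300,345))):
    Z=np.load(n+"0.npz");P=depthpts(n,uv,Z["d"].ravel()).reshape(420,560,3)
    m=np.zeros((420,560),bool);a=box;m[a[0]:a[1],a[2]:a[3]]=1
    m&=(Z["d"]>0)
    t=m&(P[:,:,2]>80)&(P[:,:,2]<92)
    Q=P[t];print(n,t.sum(),Q.mean(0),Q.min(0),Q.max(0))
    c=m&(P[:,:,2]>58)&(P[:,:,2]<66)&(P[:,:,0]<506)&(P[:,:,0]>470)
    Q=P[c];print("catch",c.sum(),Q.mean(0),Q.min(0),Q.max(0))
    if n=="top":
        m=np.zeros((420,560),bool);m[165:200,320:385]=1
        c=m&(P[:,:,2]>60)&(P[:,:,2]<66);Q=P[c];print("ledge",c.sum(),Q.mean(0),Q.min(0),Q.max(0))
E
python3 go.py 515 -195 150 178
```

```text
top 40 [ 515.39532157 -195.32222734   85.24284641] [ 510.14049231 -204.99679793   81.96385486] [ 520.91291532 -184.8908758    90.50984553]
catch 88 [ 490.4201297  -194.60975064   60.89323082] [ 482.61930342 -216.07742548   58.16031411] [ 504.27600962 -171.14909726   65.72705974]
ledge 218 [ 650.36847614 -197.71609284   62.71481572] [ 612.89534    -250.40479061   60.01703935] [ 660.47256205 -147.77578256   65.93884561]
side 40 [ 509.62292649 -197.21174085   83.62807135] [ 503.55711635 -206.96983958   80.33193606] [ 516.52167294 -186.18954242   86.28151151]
catch 103 [ 488.31983477 -196.51779346   60.12870485] [ 477.01919672 -218.71039871   58.06087306] [ 505.54250038 -173.52342626   65.78984606]
shift cm [-54.87 -57.26   7.61] turn -13.7
```

```bash
python3 -m crank '[[[0.6,-3,-3,0,-1],[0.6,-6,-6,0,-2],[0.6,-9,-9.5,0,-3],[0.6,-12.5,-13,0,-4],[0.6,-16,-16.5,0,-5],[0.6,-19.5,-20,0,-6],[0.6,-23,-23.5,0,-7],[0.6,-26.5,-27,0,-8],[0.6,-29,-30,0,-9],[0.6,-31,-32,0,-10]]]'; python3 go.py 515.3 -195.2 120 178
```

```text
time: 1.1
tool_pos: [354.4, 110.9, 226.6]
tcp_rot: [-3.141, -0.0, 3.04]
contact_force: [1.1, 0.8, -0.0]
grip_width: 54.6
finger_force: 0.0
shift cm [-19.11 -28.82  10.66] turn -3.8
```

```bash
python3 -m crank '[[[0.45,-2,-3,0,-0.5],[0.45,-4,-6,0,-1],[0.45,-6.5,-9.5,0,-1.5],[0.45,-9,-13,0,-2],[0.45,-11.5,-17,0,-2.5],[0.45,-14,-21,1,-3],[0.45,-16.5,-25,3,-3.8],[0.45,-18,-27.5,6,-3.8],[0.45,-19.1,-28.8,9,-3.8],[0.45,-19.1,-28.8,10.5,-3.8]]]'; python3 go.py 515.3 -195.2 63 178
```

```text
time: 2.1
tool_pos: [514.7, -194.1, 118.3]
tcp_rot: [3.14, -0.003, 3.105]
contact_force: [-0.6, 0.8, -0.1]
grip_width: 41.5
finger_force: 0.0
shift cm [-0.07 -0.11  5.53] turn -0.1
```

```bash
python3 -m crank '[[[0.45,0,0,1,0],[0.45,0,-0.1,2,0],[0.45,0,-0.1,3,0],[0.45,0,-0.1,4,0],[0.45,0,-0.1,4.7,0],[0.45,0,-0.1,5.1,0],[0.45,0,-0.1,5.3,0],[0.45,0,-0.1,5.4,0],[0.45,0,-0.1,5.4,0],[0.45,0,-0.1,5.4,0]]]'; python3 go.py 515.3 -195.2 63 178
python3 - <<'E'
from h import *
p,d=bot.capture("side");cv2.imwrite("pics/s1.png",cv2.resize(p[180:310,270:420],(690,598),interpolation=cv2.INTER_CUBIC)[:,:,::-1])
E
```

```text
time: 3.1
tool_pos: [515.4, -193.5, 68.0]
tcp_rot: [-3.141, 0.001, 3.108]
contact_force: [0.7, -0.8, 0.3]
grip_width: 41.6
finger_force: 0.0
shift cm [ 0.   -0.17  0.5 ] turn 0.1
```

View pics/s1.png

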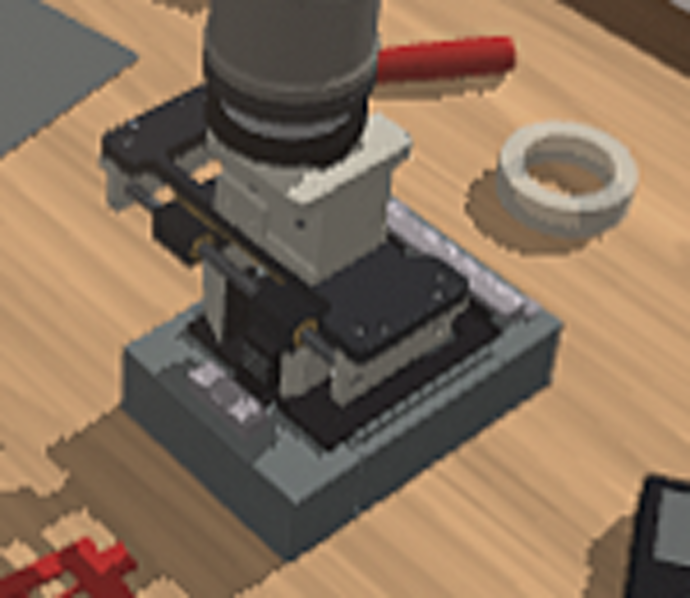

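The crop shows both fingers on either side of the tab, near crop (265,370), and clear of the catch. I'll lower slightly, then close.

```bash
python3 -m crank '[[[0.45,0,-0.1,0.2,0],[0.45,0,-0.17,0.4,0],[0.45,0,-0.17,0.4,0],[0.3,0,-0.17,0.4,0],[0.2,0,-0.17,0.4,0],[0.1,0,-0.17,0.4,0],[0.1,0,-0.17,0.4,0],[0,0,-0.17,0.4,0],[0,0,-0.17,0.4,0],[0,0,-0.17,0.4,0]]]';  python3 -c "
from h import *
o=bot.get_obs();print(o['contact_force'],o['moment'],o['tool_pos'])"
```

```text
time: 4.15
tool_pos: [515.2, -195.1, 63.7]
tcp_rot: [3.142, 0.0, 3.108]
contact_force: [0.5, -0.3, 0.3]
grip_width: 20.0
finger_force: 30.0
[ 0.46186377 -0.25590902  0.26125244] [ 0.06830246 -0.03626926  0.01090163] [ 515.16930262 -195.12060266   63.72175154]
```

```bash
python3 -m crank '[[[0,-0.03,0,0,0],[0,-0.06,0,0,0],[0,-0.1,0,0,0],[0,-0.14,0,0,0],[0,-0.18,0,0,0],[0,-0.22,0,0,0],[0,-0.26,0,0,0],[0,-0.3,0,0,0],[0,-0.3,0,0,0],[0,-0.3,0,0,0]]]'
```

```text
time: 5.15
tool_pos: [517.4, -195.1, 63.7]
tcp_rot: [3.141, -0.001, 3.108]
contact_force: [-6.2, 0.6, 5.1]
grip_width: 19.8
finger_force: 30.0
```

```bash
python3 -m crank '[[[0,-0.03,0,0,0],[0,-0.06,0,0,0],[0,-0.09,0,0,0],[0,-0.12,0,0,0],[0,-0.15,0,0,0],[0,-0.18,0,0,0],[0,-0.2,0,0,0],[0,-0.2,0,0,0],[0,-0.2,0,0,0],[0,-0.2,0,0,0]]]'
```

```text
time: 6.15
tool_pos: [518.7, -195.2, 63.7]
tcp_rot: [3.141, -0.003, 3.108]
contact_force: [-8.3, -1.0, 7.4]
grip_width: 19.7
finger_force: 30.0
```

```bash
python3 -m crank '[[[0,-0.03,0,-0.02,0],[0,-0.06,0,-0.03,0],[0,-0.09,0,-0.04,0],[0,-0.12,0,-0.05,0],[0,-0.15,0,-0.05,0],[0,-0.18,0,-0.05,0],[0,-0.2,0,-0.05,0],[0,-0.2,0,-0.05,0],[0,-0.2,0,-0.05,0],[0,-0.2,0,-0.05,0]]]'
```

```text
time: 7.15
tool_pos: [520.1, -195.1, 63.7]
tcp_rot: [3.14, -0.005, 3.108]
contact_force: [-10.0, 0.0, 4.7]
grip_width: 19.7
finger_force: 30.0
```

```bash
python3 -m crank '[[[0,-0.03,0,-0.02,0],[0,-0.06,0,-0.03,0],[0,-0.09,0,-0.04,0],[0,-0.12,0,-0.05,0],[0,-0.15,0,-0.06,0],[0,-0.18,0,-0.06,0],[0,-0.2,0,-0.06,0],[0,-0.2,0,-0.06,0],[0,-0.2,0,-0.06,0],[0,-0.2,0,-0.06,0]]]'
```

```text
time: 8.15
tool_pos: [521.1, -194.6, 63.8]
tcp_rot: [3.139, -0.007, 3.108]
contact_force: [-12.0, 0.8, 4.2]
grip_width: 19.7
finger_force: 30.0
```

```bash
python3 -m crank '[[[0,-0.04,0,0,0],[0,-0.08,0,0,0],[0,-0.1,0,0,0],[0,-0.1,0,-0.05,0],[0,-0.12,0,-0.1,0],[0,-0.13,0,-0.15,0],[0,-0.14,0,-0.2,0],[0,-0.15,0,-0.25,0],[0,-0.16,0,-0.3,0],[0,-0.16,0,-0.3,0]]]'
```

```text
time: 9.15
tool_pos: [521.8, -194.3, 65.9]
tcp_rot: [3.138, -0.009, 3.108]
contact_force: [-12.4, 1.3, -0.3]
grip_width: 19.7
finger_force: 30.0
```

```bash
python3 -m crank '[[[0,-0.03,0,-0.05,0],[0,-0.05,0,-0.1,0],[0,-0.07,0,-0.15,0],[0,-0.09,0,-0.2,0],[0,-0.11,0,-0.25,0],[0,-0.12,0,-0.3,0],[0,-0.13,0,-0.35,0],[0,-0.14,0,-0.4,0],[0,-0.15,0,-0.4,0],[0,-0.15,0,-0.4,0]]]'
```

```text
time: 10.15
tool_pos: [522.9, -194.2, 69.7]
tcp_rot: [3.138, -0.01, 3.108]
contact_force: [-13.1, 1.0, -1.1]
grip_width: 19.5
finger_force: 30.0
```

```bash
python3 -m crank '[[[0,-0.02,0,-0.07,0],[0,-0.04,0,-0.14,0],[0,-0.06,0,-0.21,0],[0,-0.08,0,-0.28,0],[0,-0.1,0,-0.35,0],[0,-0.12,0,-0.42,0],[0,-0.13,0,-0.5,0],[0,-0.14,0,-0.55,0],[0,-0.15,0,-0.6,0],[0,-0.15,0,-0.6,0]]]'
```

```text
time: 11.15
tool_pos: [524.7, -194.3, 75.8]
tcp_rot: [3.138, -0.01, 3.108]
contact_force: [-12.6, 1.2, 0.4]
grip_width: 19.7
finger_force: 30.0
```

```bash
python3 -m crank '[[[0,-0.02,0,-0.08,0],[0,-0.04,0,-0.16,0],[0,-0.06,0,-0.24,0],[0,-0.08,0,-0.32,0],[0,-0.1,0,-0.4,0],[0,-0.12,0,-0.5,0],[0,-0.14,0,-0.6,0],[0,-0.15,0,-0.7,0],[0,-0.16,0,-0.8,0],[0,-0.16,0,-0.8,0]]]'
```

```text
time: 12.15
tool_pos: [526.9, -194.5, 84.2]
tcp_rot: [3.139, -0.008, 3.108]
contact_force: [-10.8, 1.1, -0.1]
grip_width: 19.6
finger_force: 30.0
```

Run:
```python
from h import *
p,d=bot.capture("side");cv2.imwrite("pics/s2.png",cv2.resize(p[180:310,270:420],(690,598),interpolation=cv2.INTER_CUBIC)[:,:,::-1])
```

```text
(no output)
```

View pics/s2.png

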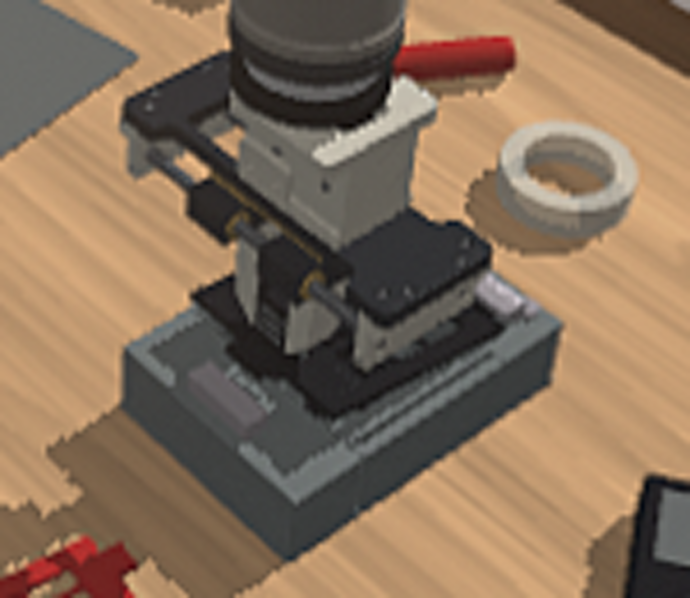

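The tab edge, near crop (265,350), is lifted clear of the catch at crop (230,390), and the lug end is still under the ledge. Now I draw the guard toward -x.

```bash
python3 -m crank '[[[0,0.15,0,0,0],[0,0.3,0,0,0],[0,0.45,0,0,0],[0,0.6,0,0,0],[0,0.75,0,0,0],[0,0.9,0,0,0],[0,1.05,0,0,0],[0,1.2,0,0,0],[0,1.3,0,0,0],[0,1.3,0,0,0]]]'
```

```text
time: 13.2
tool_pos: [517.5, -195.4, 86.0]
tcp_rot: [-3.141, 0.001, 3.108]
contact_force: [0.3, 0.8, -3.0]
grip_width: 19.6
finger_force: 30.0
```

```bash
python3 -m crank '[[[0,0.2,0,0,0],[0,0.4,0,0,0],[0,0.6,0,0,0],[0,0.85,0,0,0],[0,1.1,0,0,0],[0,1.35,0,0,0],[0,1.6,0,0,0],[0,1.85,0,0,0],[0,2.1,0,0,0],[0,2.1,0,0,0]]]'
```

```text
time: 14.2
tool_pos: [496.0, -194.4, 85.8]
tcp_rot: [3.141, -0.0, 3.108]
contact_force: [-0.6, -0.0, -0.8]
grip_width: 19.7
finger_force: 30.0
```

```bash
python3 -m crank '[[[0,0.2,0,0,0],[0,0.4,0,0,0],[0,0.6,0,-0.1,0],[0,0.8,0,-0.3,0],[0,0.8,0,-0.6,0],[0,0.8,0,-1,0],[0,0.8,0,-1.4,0],[0,0.8,0,-1.8,0],[0,0.8,0,-2.2,0],[0,0.8,0,-2.2,0]]]'
```

```text
time: 15.2
tool_pos: [488.7, -194.4, 108.5]
tcp_rot: [-3.141, 0.001, 3.108]
contact_force: [-0.4, -0.1, -1.7]
grip_width: 19.8
finger_force: 30.0
```

```bash
python3 -m crank '[[[0,0,0,-0.5,0],[0,0,0,-1.2,0],[0,0,0,-2,0],[0,0,0,-3,0],[0,0,0,-4,0],[0,0,0,-5,0],[0,0,0,-5.6,0],[0,0,0,-6,0],[0,0,0,-6,0],[0,0,0,-6,0]]]'; python3 go.py 504.4 167.6 168 188.2
python3 - <<'E'
from h import *
p,d=bot.capture("side");cv2.imwrite("pics/s3.png",cv2.resize(p[160:310,250:420],(680,600),interpolation=cv2.INTER_CUBIC)[:,:,::-1])
print(bot.get_obs()["joint_positions"])
E
```

```text
time: 16.2
tool_pos: [488.2, -194.1, 167.5]
tcp_rot: [3.141, -0.0, 3.108]
contact_force: [-0.4, 0.6, -1.7]
grip_width: 19.9
finger_force: 30.0
shift cm [-0.4  36.21 -0.05] turn -10.1
[-5.24569905e-01  3.98545391e-01  1.61289611e+00  6.73637877e-05
  1.13105941e+00 -2.06144704e+00]
```

View pics/s3.png

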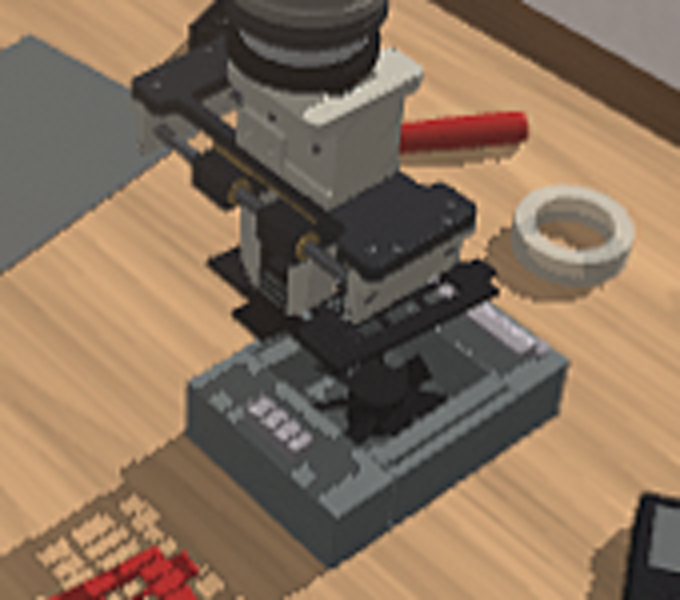

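The guard is free of the extractor at about crop (360,320), held with a slight tilt. Next I carry it to the mat.

```bash
python3 -m crank '[[[0,0,0.5,0,0],[0,0,1.5,0,-0.5],[0,0,3,0,-1],[0,0,5,0,-1.5],[0,0,7,0,-2],[0,0,9,0,-2.5],[0,0,11,0,-3],[0,0,13,0,-3.5],[0,0,15,0,-4],[0,0,17,0,-5]]]'
```

```text
time: 17.25
tool_pos: [493.6, -22.3, 167.8]
tcp_rot: [3.141, -0.0, -3.087]
contact_force: [0.9, -0.2, -1.2]
grip_width: 19.5
finger_force: 30.0
```

```bash
python3 -m crank '[[[0,0,2,0,-0.5],[0,0,4,0,-1],[0,0,6,0,-1.5],[0,0,8,0,-2],[0,0,10,0,-2.5],[0,0,12,0,-3],[0,0,14,0,-4],[0,0,15.5,0,-5],[0,0,16.2,0,-5],[0,0,16.2,0,-5]]]'; python3 go.py 504.4 167.6 90 188.2
```

```text
time: 18.25
tool_pos: [484.9, 138.7, 167.8]
tcp_rot: [3.141, -0.0, -2.999]
contact_force: [-0.3, 0.1, -1.6]
grip_width: 19.6
finger_force: 30.0
shift cm [-2.34  2.58  7.78] turn -0.0
```

```bash
python3 -m crank '[[[0,-0.5,0.5,1,0],[0,-1,1,2,0],[0,-1.5,1.5,3.5,0],[0,-2,2,5,0],[0,-2.3,2.6,6.5,0],[0,-2.3,2.6,8,0],[0,-2.3,2.6,9.3,0],[0,-2.3,2.6,10.3,0],[0,-2.3,2.6,10.8,0],[0,-2.3,2.6,10.8,0]]]'; python3 go.py 504.4 167.6 18 188.2
python3 - <<'E'
from h import *
p,d=bot.capture("side");cv2.imwrite("pics/s4.png",cv2.resize(p[110:240,190:340],(690,598),interpolation=cv2.INTER_CUBIC)[:,:,::-1])
E
```

```text
time: 19.25
tool_pos: [504.2, 166.3, 58.9]
tcp_rot: [3.142, -0.002, -3.001]
contact_force: [0.8, -0.4, -1.0]
grip_width: 19.7
finger_force: 30.0
shift cm [-0.04  0.13  4.09] turn -0.2
```

View pics/s4.png

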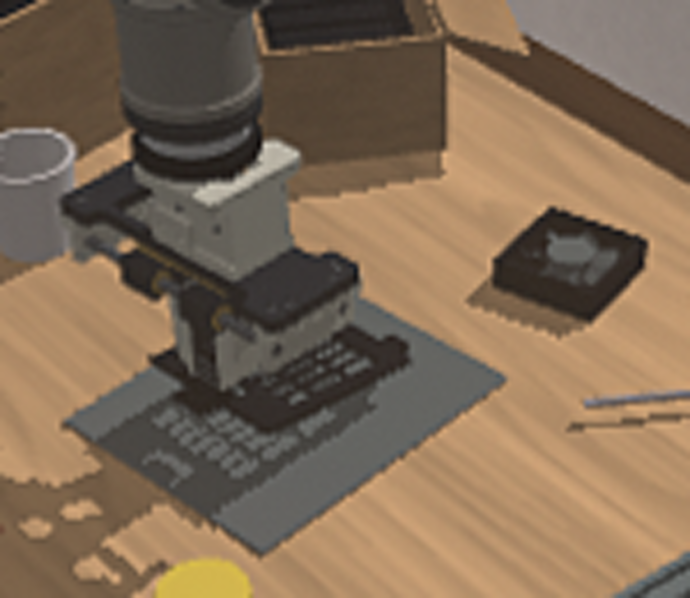

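The guard hangs over the mat at crop (290,380). I lower it slowly.

```bash
python3 -m crank '[[[0,0,0.1,0.2,0],[0,0,0.1,0.4,0],[0,0,0.1,0.6,0],[0,0,0.1,0.8,0],[0,0,0.1,1,0],[0,0,0.1,1.2,0],[0,0,0.1,1.4,0],[0,0,0.1,1.6,0],[0,0,0.1,1.8,0],[0,0,0.1,1.9,0]]]'
```

```text
time: 20.3
tool_pos: [504.3, 167.4, 40.6]
tcp_rot: [3.142, -0.0, -3.001]
contact_force: [-0.0, 0.9, -0.6]
grip_width: 19.8
finger_force: 30.0
```

```bash
python3 -m crank '[[[0,0,0,0.1,0],[0,0,0,0.2,0],[0,0,0,0.35,0],[0,0,0,0.5,0],[0,0,0,0.65,0],[0,0,0,0.8,0],[0,0,0,0.95,0],[0,0,0,1.1,0],[0,0,0,1.2,0],[0,0,0,1.2,0]]]'; python3 go.py 504.4 167.6 18 188.2
```

```text
time: 21.3
tool_pos: [504.4, 167.4, 28.7]
tcp_rot: [3.142, -0.0, -3.001]
contact_force: [-2.7, -1.3, 2.8]
grip_width: 19.8
finger_force: 30.0
shift cm [-0.    0.02  1.07] turn -0.1
```

```bash
python3 -m crank '[[[0,0,0,0.1,0],[0,0,0,0.2,0],[0,0,0,0.3,0],[0,0,0,0.4,0],[0,0,0,0.5,0],[0,0,0,0.6,0],[0,0,0,0.7,0],[0,0,0,0.8,0],[0,0,0,0.85,0],[0,0,0,0.85,0]]]'; python3 go.py 504.4 167.6 18 188.2
```

```text
time: 22.3
tool_pos: [504.4, 167.4, 20.2]
tcp_rot: [3.142, -0.0, -3.001]
contact_force: [-2.2, 0.0, 1.8]
grip_width: 19.4
finger_force: 30.0
shift cm [-0.    0.02  0.22] turn -0.1
```

```bash
python3 -m crank '[[[0,0,0,0.03,0],[0,0,0,0.06,0],[0,0,0,0.09,0],[0,0,0,0.12,0],[0,0,0,0.15,0],[0,0,0,0.18,0],[0,0,0,0.2,0],[0,0,0,0.2,0],[0,0,0,0.2,0],[0,0,0,0.2,0]]]'; python3 go.py 504.4 167.6 18 188.2
```

```text
time: 23.3
tool_pos: [504.5, 167.4, 18.3]
tcp_rot: [3.142, 0.0, -3.001]
contact_force: [-2.3, 0.3, 2.3]
grip_width: 20.0
finger_force: 30.0
shift cm [0.   0.02 0.03] turn -0.1
```

```bash
python3 -m crank '[[[0,0,0,0.02,0],[0,0,0,0.04,0],[0,0,0,0.06,0],[0,0,0,0.08,0],[0,0,0,0.1,0],[0,0,0,0.1,0],[0,0,0,0.1,0],[0,0,0,0.1,0],[0,0,0,0.1,0],[0,0,0,0.1,0]]]'; python3 -c "
from h import *
p,d=bot.capture('side');cv2.imwrite('pics/s5.png',cv2.resize(p[130:240,190:320],(700,592),interpolation=cv2.INTER_CUBIC)[:,:,::-1])"
```

```text
time: 24.3
tool_pos: [504.5, 167.4, 17.4]
tcp_rot: [3.142, 0.0, -3.001]
contact_force: [-1.8, -0.8, 5.0]
grip_width: 19.8
finger_force: 30.0
```

View pics/s5.png

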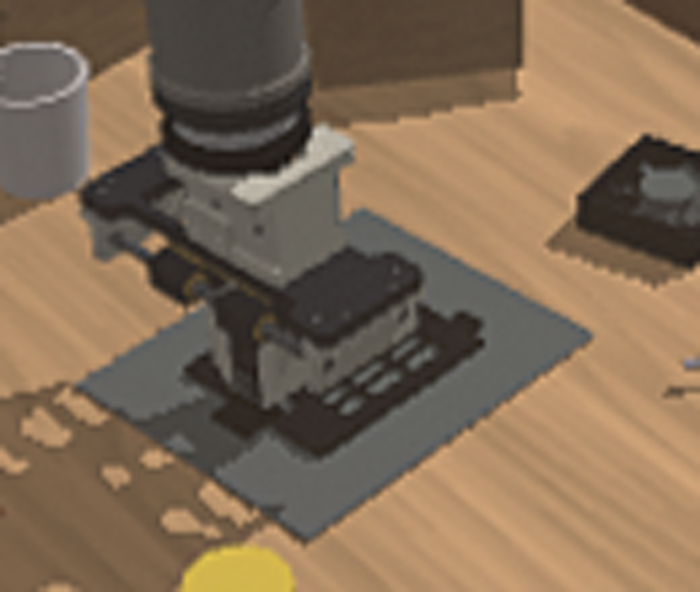

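The guard lies flat on the mat at crop (340,390), and the force rise to 5 N confirms it is seated. I release it, back off straight up, and clear the view.

```bash
python3 -m crank '[[[0.25,0,0,0,0],[0.3,0,0,0,0],[0.45,0,0,0,0],[0.45,0,0,0,0],[0.45,0,0,0,0],[0.45,0,0,0,0],[0.45,0,0,-0.3,0],[0.45,0,0,-1,0],[0.45,0,0,-2,0],[0.45,0,0,-3,0]]]'; python3 -m crank '[[[0.45,0,0,-1.5,0],[0.45,0,0,-3.5,0],[0.45,0,0,-6,0],[0.45,0,0,-9,0],[0.45,0,0,-12,0],[0.45,3,0,-15,0],[0.45,6,0,-17,0],[0.45,9,0,-17,0],[0.45,12,0,-17,0],[0.45,13,0,-17,0]]]'
python3 - <<'E'
from h import *
p,d=bot.capture("top");cv2.imwrite("pics/t2.png",p[:,:,::-1]);np.savez("top1.npz",p=p,d=d)
k=(p.max(2)<60);k[:, :182]=0;k[:,250:]=0;k[:185]=0;k[262:]=0
n,l,st,c=cv2.connectedComponentsWithStats(k.astype(np.uint8));i=1+np.argmax(st[1:,4])
M=np.argwhere(l==i)[:,::-1];Q=plane("top",M,9)
print(st[i],cv2.minAreaRect(Q[:,:2].astype(np.float32)))
v,u=M[:,1],M[:,0];P=depthpts("top",M,d[v,u]);print(np.percentile(P[:,2],[5,25,50,75,95]))
E
```

```text
time: 25.35
tool_pos: [504.6, 167.4, 48.4]
tcp_rot: [3.142, 0.001, -3.001]
contact_force: [0.0, 0.1, 0.3]
grip_width: 41.3
finger_force: 0.0
time: 26.35
tool_pos: [373.3, 148.9, 218.3]
tcp_rot: [3.141, 0.001, -3.001]
contact_force: [-0.1, -0.4, -0.7]
grip_width: 41.5
finger_force: 0.0
[ 192  190   46   60 1240] ((558.296630859375, 175.18341064453125), (158.6341552734375, 108.99486541748047), 8.047683715820312)
[ 3.76526717  6.46804197  8.38759982 10.18050639 13.4687546 ]
```

View pics/t2.png

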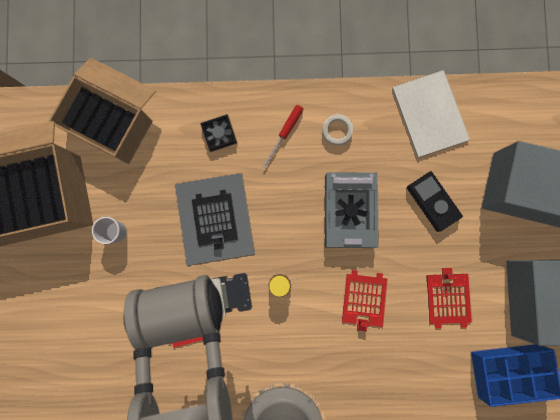

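The guard lies flat on the mat at pixel (215,220), about 3 mm off centre and aligned with it. The other things are where they were, and the gripper is clear.

```bash
python3 -c "
from plant import bot
print(bot.close_job())"
```

```text
the job is handed in; nothing more can be done
None
```

The guard is off the extractor and lies flat, right way up, about 3 mm from the middle of the grey mat; the force readings stayed under about 14 N, nothing else on the bench looked moved in the final picture, and the job was handed in at about 26 s.

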